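# Set the hold-down screw to running clearance and lock it

## Task

Crank the hold-down screw clockwise until its brass foot gently but firmly bottoms on the gauge block, without forcing it, then back it off a quarter of a turn. Then push the lock lever fully over to its other stop and let go, leaving the other things on the table where they are.

Things in the scene. Friction and masses are not known exactly. Their poses are not given: they have to be found in the camera images.
- fixture: green hold-down fixture, fixed. Origin: underside of its base plate, on the screw's axis. Plate 150 (x) x 300 (y, -105 to +195) x 14 mm; a bridge 50 x 136 mm, top 90 mm up, stands over the origin. x points to its far side, away from the robot at yaw 0; y runs along the bridge towards the lock lever, whose pivot is at x 0, y +155 mm.
- screw_axis (a point): point on the vertical screw axis, 134 mm above the work surface. It turns with the crank: its own -x axis points to the crank handle. Turning CLOCKWISE seen from above lowers the foot 12 mm per turn (3 mm per quarter); the crank itself does not sink. The thread drags by about 1 N at the handle and stays where left. It takes 50 to 200 degrees from the start to bottom.
- crank_grip (a point): middle of the red upright crank handle: a sleeve 16 mm in diameter, 48 mm tall, spinning freely on its pin 60 mm from the screw axis; its top is 155 mm up, the crank arm under it 106 mm up, this point 134 mm up. Grip it from above; as it spins, the gripper need not turn while leading it round the circle. Not readable while held.
- gauge: steel gauge block 70 x 50 mm, fixed on the bed under the screw. Origin under its centre; its top face is about 30 to 33 mm above that, different each time, 1.7 to 6.5 mm below the foot at the start. A brass pin 8 mm across stands out of the top by up to 5 mm and follows the foot on a light spring (5 to 10 N, not felt at the crank).
- foot_stem (a point): point on the screw axis at the underside of the bridge, 70 mm up. Below it hangs the brass foot, a 40 mm disc, moved up and down by the screw. When the foot bottoms, the crank goes solid: each mm of further handle travel adds about 3 N. 3 to 8 N more than the running drag, at the handle, is a snug bottoming; over 12 N is forcing it.
- lever_knob (a point): centre of the yellow ball, 22 mm in diameter, of the lock lever: a 12 mm bar on a pivot 36 mm up, ball centre 66 mm from the pivot. It starts leaning to the fixture's -x, ball 98 mm up and 23 mm before the pivot (unlocked); pushed to +x it swings over by 40 degrees to a stop, ball 23 mm past the pivot (locked). About 1 N at the ball; stays where left.
- plumb_bob: cast brass plumb bob standing on its cap, point up, 38 mm across, 88 mm tall; origin under its centre. Bystander.
- bit_case: closed green plastic bit case, 160 x 90 x 34 mm; origin under its centre. Bystander.
- countersink: steel countersink standing head down on the fixture's base plate at its right front (negative x, negative y), 26 mm across, 45 mm tall. Bystander.
- spare_knob: small dark steel knurled knob standing on the fixture's base plate between bridge and lock lever, towards the far edge, 26 mm across, 30 mm tall. Bystander.
- reamer_tray: tin tray of reamers, 200 x 110 x 25 mm; origin under its centre. Bystander.
- oil_bottle: yellow oil bottle with a red cap, 54 mm across, 130 mm tall. Bystander.
- chuck_key: steel T-shaped drill chuck key lying flat, 110 x 90 mm, 18 mm high. Bystander.

How it is judged:
By the outcome, as a careful person would: the job done as asked, in the order asked, and still so for the second after the job is handed in, with the robot touching nothing.
It also fails if it takes over 72 s, if anything falls off the work surface, if the arm or the gripper's body presses on something with over 40 N, if the wrist force passes 120 N, or if a joint passes its speed limit or range.

## Robot

A 6-joint arm with a two-finger parallel gripper is mounted at the origin on the work surface. World frame = base frame: x ahead of the robot, y to its left, z up, the work surface at z = 0. Lengths are in m, angles in rad, forces in N, time in s.
With the tool pointing down it reaches from about 0.325 to 0.9 m from the base axis. Payload 3.5 kg.
Tool frame: the origin (TCP) lies between the finger pads; the fingertips stand 11 mm ahead of it and the grasp point (between the pads) lies 8 mm behind it (arm.tip_reach is the distance from the TCP to the fingertips, in m); z points along the fingers, y is the line along which they close (so a half turn about z gives the same grasp; the last joint's range is limited). The gripper opens to 85 mm and grips with 20 to 120 N. Pads are 22 mm wide; open, the fingers measure 114 mm over their backs; the gripper's body (76 mm by 85 mm) begins 54 mm behind the grasp point. The pads swing forward as they close: fully open they stand 13 mm farther back than shut.
Start: joints at [-0.103, 0.276, -0.026, 1.268, 0, 1.467], TCP at [0.625, -0, 0.242] pointing down, gripper open.
Joint ranges: [-3.12, 3.12], [-0.85, 1.88], [-1.08, 1.24], [-1.95, 2.15], [-1.57, 1.53], [-3.14, 3.14]. Speed limits (rad/s): [2.57, 2.57, 3.14, 3.14, 3.14, 3.14].

## Interface

Orientations are given as a rotation vector (axis times angle).
In Python, from station import arm gives the robot as it stands.
- The arm moves only by the tool carry_out, never from a script. Its argument "plan" is a list of rows, each a list of 6 numbers: the shift along the tool's x, y, z in cm, then the turn, a rotation vector about the tool's x, y, z in rad. A call has 1 to 8 rows; each row is the pose to reach, as a shift and turn from the pose commanded when the call began, along the tool's axes at that moment; what a row does not reach only later rows make up. A row lasts 1/12 s, in which the tool goes at most 41.7 mm and 7.16 degrees, less where a joint would pass 70% of its speed; a pose out of reach is approached as far as the arm can. A call with a gripper value outside its range is refused whole. "gripper" is the opening, from 0 (shut) to 1 (fully open), set as the call begins (left out, the last holds). The fingers move at their own pace and stop on an object; "grip_force" is the grip in N (left out, the last holds). Time passes only in rows, so rows that repeat a pose let the fingers close. It gives the time, the measured TCP pose, the force, the opening and the grip force at its end, in the units of the state.
- arm.get_state(): the state, without advancing time (a new reading comes with each control period).
- arm.read_camera(name): name is "scene" or "side" or "wrist"; returns the picture (420x560x3 uint8, red, green, blue); there is no depth.
- arm.get_calibration(name): a dict with "intrinsics" (3x3 intrinsics, pixels), "position" and "rotation" of the camera in the world; the wrist camera has in their place "mount" (4x4, takes a point from camera to tool coordinates, whose origin is the TCP and whose axes are the flange's). Camera axes: x right, y down, z forward; pixel columns grow to the right and rows downward; lengths in m; the calibration is good to about 2 mm. A picture is of the moment at which its call begins: read the wrist's pose just before it. get_calibration takes no time and is no camera call.
- arm.finish_job(): hands the job in; it is judged then, once.
Trained networks look in the newest picture that a camera, given by its name, has taken for a name from the list of things; names that differ only in an ending like _2 or _b are one class to them, and where a whole thing is asked for, a point or a joint stands for the part that bears it (a point fixed in the world has none). Each returns a list of dicts, best first, with "score" (0 to 1); they miss things now and then, are a little off and sometimes report something else, mostly with a low value. They report only what shows in the picture. A call takes as long as a camera call.
- arm.look_for(camera, name): "location" ([column, row] in pixels, amid what is visible of it).
- arm.outline_of(camera, name): "pixels" (420x560 bool, what is visible of it) and "location" ([column, row] in pixels, amid what is visible of it).
- arm.landmark_of(camera, name): "location" ([column, row] in pixels: a listed point, or the origin of a listed thing).
The state is a dict: "time_s": time; "joint_pos": joint angles; "joint_vel": joint speeds; "tau": joint torques, N m; "ee_pos": TCP position; "orientation": TCP orientation; "ft_force": force on the tool from outside, world axes, zero at the start; "ft_torque": the same for the moment, N m; "finger_gap": opening from 0.0 (shut) to 1.0 (fully open); "grasp_force": force on a finger pad.
Only numpy, scipy, OpenCV 4.12 (cv2) and the standard library are available. Lean on these libraries where they do the work, as an engineer would, in place of code of your own. Each camera call takes 0.05 s, during which the arm holds its last target. There are 200 camera calls.

## Working session

There is one attempt and no reset: what is moved stays moved. The work goes in short steps, Python scripts to look and compute and a tool call to move; the robot and the scene stay as the last step left them, time stands still between calls to the robot, and variables do not carry over. Pictures are saved under pics/ and viewed, at most 10 in all, crops included, and the job is handed in when it is done.

Besides the shell and the picture viewer there is one more tool, called after "Call:" as a command line: name --pt "numbers of a row" for each row, then --argument value for the rest. carry_out: Moves the arm, as the interface text tells. Its arguments: {"type":"object","properties":{"plan":{"type":"array","items":{"type":"array","items":{"type":"number"}}},"gripper":{"type":"number"},"grip_force":{"type":"number"}},"required":["plan"]}

```bash
mkdir -p pics; ls; cat > h.py <<'E'
import numpy as np, cv2
from scipy.spatial.transform import Rotation as R
from station import arm
def cam(name):
    c=arm.get_calibration(name); K=np.array(c["intrinsics"])
    if "mount" in c:
        s=arm.get_state(); T=np.eye(4); T[:3,:3]=R.from_rotvec(s["orientation"]).as_matrix(); T[:3,3]=s["ee_pos"]
        M=T@np.array(c["mount"]); return K,M[:3,3],M[:3,:3]
    return K,np.array(c["position"]),np.array(c["rotation"])
def ray(c,px):
    K,p,Rm=c; d=Rm@np.linalg.solve(K,[px[0],px[1],1]); return p,d/np.linalg.norm(d)
def at_z(c,px,z):
    p,d=ray(c,px); return p+d*(z-p[2])/d[2]
def proj(c,X):
    K,p,Rm=c; q=K@(Rm.T@(np.array(X)-p)); return q[:2]/q[2]
def tri(rays):
    A=np.zeros((3,3));b=np.zeros(3)
    for p,d in rays:
        P=np.eye(3)-np.outer(d,d);A+=P;b+=P@p
    X=np.linalg.solve(A,b); return X,[round(1000*np.linalg.norm((np.eye(3)-np.outer(d,d))@(X-p)),1) for p,d in rays]
E
python3 - <<'E'
from h import *
np.set_printoptions(precision=4,suppress=True)
s=arm.get_state(); print(s["ee_pos"],s["orientation"],s["finger_gap"],s["time_s"],s["ft_force"])
print(R.from_rotvec(s["orientation"]).as_matrix())
cs={}
for n in("scene","side","wrist"):
    cs[n]=cam(n); im=arm.read_camera(n); cv2.imwrite(f"pics/{n}0.png",im[:,:,::-1])
Z=dict(screw_axis=.134,crank_grip=.134,foot_stem=.07,lever_knob=.098,fixture=0)
for k,z in Z.items():
    rs=[]
    for n in cs:
        l=arm.landmark_of(n,k)
        if l:
            print(k,n,np.round(l[0]["location"],1),round(l[0]["score"],2),at_z(cs[n],l[0]["location"],z)); 
            if l[0]["score"]>.4: rs.append(ray(cs[n],l[0]["location"]))
    if len(rs)>1: print("  tri",*tri(rs))
print(arm.get_state()["time_s"])
a=cv2.imread("pics/scene0.png");b=cv2.imread("pics/side0.png")
E
```

```text
pics
[0.6242 0.     0.2411] [-2.2202 -2.2202  0.0023] 0.9969254218802055 0.0 [ 0.1608  0.0651 -1.2824]
[[ 0.      1.     -0.0023]
 [ 1.     -0.      0.0002]
 [ 0.0002 -0.0023 -1.    ]]Traceback (most recent call last):
  File "<stdin>", line 14, in <module>
  File "h.py", line 13, in at_z
    p,d=ray(c,px); return p+d*(z-p[2])/d[2]
                                       ~^^^
IndexError: invalid index to scalar variable.
```

View pics/scene0.png

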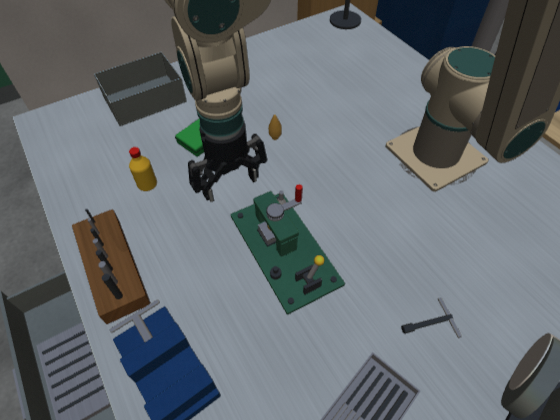

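View pics/side0.png

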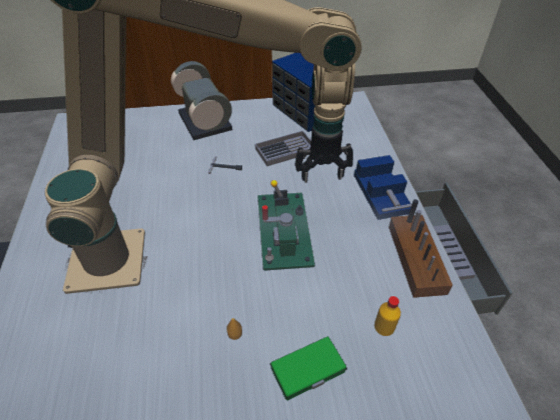

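The scene picture shows the crank handle at (299,193), hub (275,211), lever ball (319,261). The side picture shows the handle at (265,212), hub (286,218), ball (275,184).

```bash
sed -i 's/return K,np.array(c\["position"\]),np.array(c\["rotation"\])/return K,np.array(c["position"]),(lambda r: r if r.ndim==2 else R.from_rotvec(r).as_matrix() if r.size==3 else R.from_quat(r).as_matrix())(np.array(c["rotation"]))/' h.py
python3 - <<'E'
from h import *
np.set_printoptions(precision=4,suppress=True)
cs={n:cam(n) for n in("scene","side","wrist")}
print(arm.get_calibration("scene")["rotation"], arm.get_calibration("scene")["position"])
Z=dict(screw_axis=.134,crank_grip=.134,foot_stem=.07,lever_knob=.098,fixture=0)
for k,z in Z.items():
    rs=[]
    for n in cs:
        l=arm.landmark_of(n,k)
        if l:
            print(k,n,np.round(l[0]["location"],1),round(l[0]["score"],2),at_z(cs[n],l[0]["location"],z)); 
            if l[0]["score"]>.4: rs.append(ray(cs[n],l[0]["location"]))
    if len(rs)>1: print("  tri",*tri(rs))
print(arm.get_state()["time_s"])
E
```

```text
[-0.7651 -2.731   0.9065] [0.8124 0.4946 0.8816]
screw_axis scene [270.3 200.7] 0.77 [ 0.5361 -0.0084  0.134 ]
screw_axis side [288.7 211.2] 0.64 [ 0.5352 -0.0023  0.134 ]
screw_axis wrist [153.8 211.7] 0.78 [ 0.53  -0.003  0.134]
  tri [ 0.5346 -0.0042  0.1374] [np.float64(3.4), np.float64(0.9), np.float64(3.9)]
crank_grip scene [297.8 192.4] 0.46 [0.4714 0.0036 0.134 ]
crank_grip side [263.1 213.8] 0.39 [ 0.4624 -0.0023  0.134 ]
crank_grip wrist [ 71. 205.] 0.98 [0.47   0.0022 0.134 ]
  tri [0.4702 0.0023 0.1329] [np.float64(0.8), np.float64(0.8)]
foot_stem scene [275.2 219.4] 0.81 [0.5305 0.0018 0.07  ]
foot_stem side [287.7 224.9] 0.64 [0.5342 0.003  0.07  ]
foot_stem wrist [177.3 185.8] 0.86 [0.5286 0.0021 0.07  ]
  tri [0.5315 0.0024 0.0721] [np.float64(0.7), np.float64(2.6), np.float64(2.2)]
lever_knob scene [318.7 261.1] 0.65 [0.5171 0.1578 0.098 ]
lever_knob side [273.5 181.4] 0.54 [0.5138 0.1651 0.098 ]
  tri [0.5157 0.1599 0.1015] [np.float64(2.7), np.float64(2.7)]
fixture scene [274.3 237.5] 0.74 [ 0.5359  0.0046 -0.    ]
fixture side [283.4 240.2] 0.55 [0.5223 0.0043 0.    ]
fixture wrist [197.5 177.2] 0.97 [ 0.5297 -0.0038  0.    ]
  tri [ 0.5288  0.0008 -0.0016] [np.float64(6.5), np.float64(7.5), np.float64(4.9)]
0.95
```

View pics/wrist0.png

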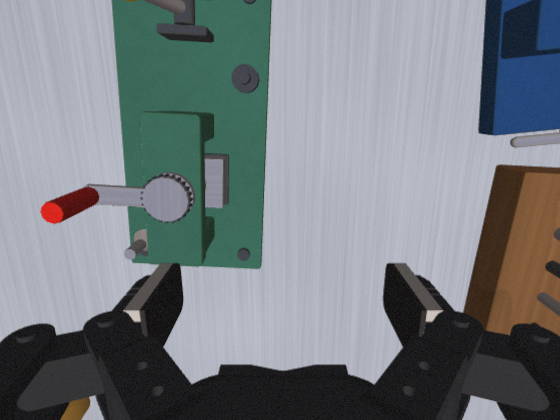

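The wrist picture shows the red handle top at (52,211), the hub at (168,198) and the gauge at (215,180). The handle is on the robot side (about 180°) and the fixture yaw is about 0. I'll take one tilted close look at the foot gap from the far side to bound the angle to contact.

```bash
python3 - <<'E'
from h import *
np.set_printoptions(precision=4,suppress=True)
c=arm.get_calibration("wrist");print(c["mount"],c["intrinsics"])
M=np.array(c["mount"]);s=arm.get_state();R0=R.from_rotvec(s["orientation"]);p0=s["ee_pos"]
for t in(30,40,50,60):
    Rn=R0*R.from_euler('x',t,degrees=True)
    f=np.array([.55,0.0,.035]); Rc=Rn.as_matrix()@M[:3,:3]
    for D in(.2,):
        pc=f-D*Rc[:,2]; pt=pc-Rn.as_matrix()@M[:3,3]
        print(t,D,"cam",pc,"axis",Rc[:,2],"tcp",pt,"shift cm",100*R0.as_matrix().T@(pt-p0),"tip",pt+Rn.as_matrix()@[0,0,.011])
E
```

```text
[[-0.0004 -0.9602 -0.2792  0.0703]
 [ 1.     -0.0003 -0.0003  0.0004]
 [ 0.0002 -0.2792  0.9602 -0.1316]
 [ 0.      0.      0.      1.    ]] [[340.8017   0.     282.6778]
 [  0.     340.8017 206.812 ]
 [  0.       0.       1.    ]]
30 0.2 cam [0.6461 0.0558 0.2013] axis [-0.4804 -0.2792 -0.8314] tcp [ 0.5799 -0.0145  0.0875] shift cm [-1.4448 -4.5111 15.4841] tip [ 0.5744 -0.0145  0.078 ]
40 0.2 cam [0.6735 0.0558 0.1821] axis [-0.6175 -0.2792 -0.7354] tcp [ 0.5886 -0.0145  0.0815] shift cm [-1.4448 -3.6453 16.0834] tip [ 0.5815 -0.0145  0.0731]
50 0.2 cam [0.6972 0.0558 0.1584] axis [-0.7358 -0.2792 -0.617 ] tcp [ 0.5961 -0.0145  0.0741] shift cm [-1.4448 -2.8966 16.8239] tip [ 0.5876 -0.0145  0.067 ]
60 0.2 cam [0.7163 0.0558 0.131 ] axis [-0.8317 -0.2792 -0.4799] tcp [ 0.6021 -0.0145  0.0655] shift cm [-1.4448 -2.288  17.6831] tip [ 0.5926 -0.0145  0.06  ]
```

Call:
carry_out --pt "0 0 0 0.11 0 0" --pt "0 0 1 0.22 0 0" --pt "-0.3 0 3 0.33 0 0" --pt "-0.6 0 5 0.44 0 0" --pt "-0.9 0 7 0.55 0 0" --pt "-1.2 -0.5 9 0.66 0 0" --pt "-1.2 -1 11 0.77 0 0" --pt "-1.2 -1.5 13 0.87 0 0" --gripper 0

```text
time_s: 1.62
ee_pos: [0.6107, -0.0123, 0.1111]
orientation: [-1.702, -1.701, 0.794]
ft_force: [-0.4, 0.7, -0.2]
finger_gap: 0.006
grasp_force: 0.0
```

Call:
carry_out --pt "0 1.0 1.3 0 0 0" --pt "0 1.9 2.6 0 0 0" --pt "0 1.9 2.6 0 0 0"

```text
time_s: 1.87
ee_pos: [0.6002, -0.0118, 0.0758]
orientation: [-1.698, -1.699, 0.797]
ft_force: [-0.1, -0.3, 0.1]
finger_gap: -0.002
grasp_force: 0.0
```

```bash
python3 - <<'E'
from h import *
np.set_printoptions(precision=4,suppress=True)
c=cam("wrist"); im=arm.read_camera("wrist")[:,:,::-1]; cv2.imwrite("pics/w1full.png",im)
for k in("foot_stem","screw_axis","gauge","fixture"):
    l=arm.landmark_of("wrist",k); print(k,[(np.round(a["location"],1),round(a["score"],2)) for a in l[:2]])
print(proj(c,[.551,.002,.036]),proj(c,[.566,.002,.031]),proj(c,[.531,.002,.07]))
u,v=map(int,proj(c,[.551,.002,.036]))
x0,y0=max(0,u-90),max(0,v-75)
cr=cv2.rotate(im[y0:y0+150,x0:x0+180],cv2.ROTATE_90_CLOCKWISE)
print(x0,y0,cr.shape); cv2.imwrite("pics/w1.png",np.hstack([cv2.resize(cr,None,fx=3.3,fy=3.3,interpolation=cv2.INTER_CUBIC)]))
E
```

```text
foot_stem [(array([210.9, 212.2]), 0.57)]
screw_axis []
gauge [(array([292.8, 197.7]), 0.63)]
fixture []
[281.0187 206.5744] [304.3908 210.6143] [213.6683 209.6196]
191 131 (180, 150, 3)
```

View pics/w1.png

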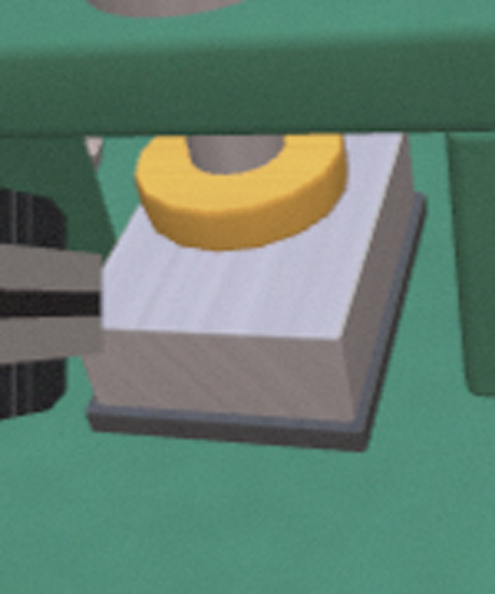

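The tilted wrist crop shows the brass foot rim bottom at about (220,249) and the gauge's front top edge from (103,329) to (340,339). A fit of both gives the gap.

```bash
cat > fit.py <<'E'
from h import *
from scipy.optimize import least_squares
np.set_printoptions(precision=4,suppress=True)
c=cam("wrist"); x0,y0,S=191,131,3.3
def unc(P): P=np.asarray(P,float); X=(P[:,0]+.5)/S-.5; Y=(P[:,1]+.5)/S-.5; return np.c_[x0+Y, y0+149-X]
im=cv2.imread("pics/w1.png"); h=cv2.cvtColor(im,cv2.COLOR_BGR2HSV)
m=((h[...,0]>12)&(h[...,0]<32)&(h[...,1]>110)).astype(np.uint8)
n,l,st,_=cv2.connectedComponentsWithStats(m); k=1+np.argmax(st[1:,4]); m=l==k
print(st[k])
bot=[(X,np.where(m[:,X])[0].max()) for X in range(165,320,8)]
print(bot[::4])
g8=cv2.cvtColor(im,cv2.COLOR_BGR2GRAY).astype(int)
front=[]
for X in range(120,330,12):
    col=cv2.GaussianBlur(g8.astype(np.float32),(9,9),2)[300:365,X]; front.append((X,300.5+np.argmin(np.diff(col))))
right=[]
bl=cv2.GaussianBlur(g8.astype(np.float32),(9,9),2)
for Y in range(160,330,12):
    xg=int(405-(Y-135)*65/204); row=bl[Y,xg-20:xg+20]; right.append((xg-20+.5+np.argmin(np.diff(row)),Y))
print(front[::5],right[::4])
B,F,Rt=unc(bot),unc(front),unc(right)
def model(p):
    xf,yf,psi,zt,g=p; Rz=R.from_euler('z',psi).as_matrix(); o=np.array([xf,yf,0])
    def dist(pts,poly):
        q=np.array([proj(c,X) for X in poly]); r=[]
        for a in pts:
            i=np.argmin(((q-a)**2).sum(1)); j=min(max(i,1),len(q)-2); t=q[j+1]-q[j-1]; t/=np.linalg.norm(t); d=a-q[i]; r.append(d[0]*t[1]-d[1]*t[0])
        return r
    th=np.linspace(-np.pi/2,np.pi/2,181)
    foot=[o+[.02*np.cos(a),.02*np.sin(a),zt+g] for a in th]
    fr=[o+Rz@[.035,y,0]+[0,0,zt] for y in np.linspace(-.026,.026,60)]
    ri=[o+Rz@[x,.025,0]+[0,0,zt] for x in np.linspace(-.036,.036,60)]
    return np.r_[dist(B,foot),dist(F,fr),dist(Rt,ri)]
for w in (0,1):
    f=(lambda p:model(p)) if not w else (lambda p:np.r_[model(p),(p[0]-.531)/.002,(p[1]-.002)/.002])
    s=least_squares(f,[.531,.002,0,.032,.004],loss='soft_l1',x_scale=[.01,.01,.1,.01,.01])
    J=np.linalg.inv(s.jac.T@s.jac)
    print(s.x,"sd",np.sqrt(np.diag(J))*.4,"rms",np.sqrt((model(s.x)**2).mean()),"deg",s.x[4]/.012*360)
E
python3 fit.py
```

```text
[  136   133   210   117 17185]
[(165, np.int64(234)), (197, np.int64(246)), (229, np.int64(249)), (261, np.int64(245)), (293, np.int64(234))]
[(120, np.float64(329.5)), (180, np.float64(331.5)), (240, np.float64(334.5)), (300, np.float64(337.5))] [(np.float64(394.5), 160), (np.float64(379.5), 208), (np.float64(365.5), 256), (np.float64(350.5), 304)]
[ 0.5292 -0.002  -0.0574  0.0428  0.0071] sd [0.0019 0.0005 0.0037 0.0017 0.0003] rms 0.1592110847695231 deg 213.37720105331942
[ 0.5311 -0.0014 -0.0584  0.0446  0.0068] sd [0.0007 0.0002 0.0036 0.0007 0.0001] rms 0.17043228986825834 deg 204.50624665410217
```

Gap ≈ 6.5 mm, so contact is expected at about 180–200°. Fixture yaw is about -3.3°, axis about (0.531, -0.001). Next I work out the move to a vertical pose above the handle, closing along world y.

```bash
cat >> h.py <<'E'
def go(p,x=(-1,0,0)):
    s=arm.get_state(); R0=R.from_rotvec(s["orientation"]); x=np.array(x,float); z=np.array([0,0,-1.]); 
    Rt=np.c_[x,np.cross(z,x),z]
    return np.round(100*R0.as_matrix().T@(np.array(p)-s["ee_pos"]),2), np.round((R0.inv()*R.from_matrix(Rt)).as_rotvec(),3)
E
python3 - <<'E'
from h import *
print(go([.60,-.01,.25]),go([.4706,.0024,.25]),arm.get_state()["joint_pos"])
E
```

```text
(array([  0.2 , -12.93, -10.54]), array([-0.677, -0.676, -1.463])) (array([  1.44, -21.32,  -0.68]), array([-0.677, -0.676, -1.463])) [-0.0937441   0.96283004  0.48696118  1.95875558 -0.07163149  1.51021505]
```

Call:
carry_out --pt "0.1 -3.2 -2.6 -0.03 -0.03 -0.07" --pt "0.2 -6.4 -5.2 -0.07 -0.07 -0.15" --pt "0.2 -9.6 -7.8 -0.11 -0.11 -0.25" --pt "0.2 -12.9 -10.5 -0.16 -0.16 -0.35" --pt "0.4 -14 -9 -0.21 -0.21 -0.45" --pt "0.7 -16 -7 -0.26 -0.26 -0.56" --pt "1 -18 -5 -0.31 -0.31 -0.67" --pt "1.2 -20 -3 -0.36 -0.36 -0.78" --gripper 0.45 --grip_force 40

```text
time_s: 2.78
ee_pos: [0.4959, 0.0005, 0.2558]
orientation: [-0.963, -2.624, 0.445]
ft_force: [-0.0, -0.2, 0.4]
finger_gap: 0.451
grasp_force: 0.0
```

```bash
python3 - <<'E'
from h import *
print(go([.4706,.0024,.25]),arm.get_state()["joint_pos"],arm.get_state()["ee_pos"])
E
```

```text
(array([ 1.86, -1.07,  1.47]), array([-0.32 , -0.319, -0.692])) [-0.0221487   0.32582518 -0.00608091  1.64121164 -0.19026284  0.72025503] [0.49587064 0.00052756 0.25578182]
```

Call:
carry_out --pt "0.3 -0.2 0.2 -0.05 -0.05 -0.11" --pt "0.6 -0.4 0.5 -0.1 -0.1 -0.21" --pt "1 -0.6 0.8 -0.15 -0.15 -0.32" --pt "1.4 -0.8 1.1 -0.2 -0.2 -0.43" --pt "1.7 -1 1.4 -0.25 -0.25 -0.54" --pt "1.86 -1.07 1.47 -0.3 -0.3 -0.65" --pt "1.86 -1.07 1.47 -0.32 -0.319 -0.692" --pt "1.86 -1.07 1.47 -0.32 -0.319 -0.692"

```text
time_s: 3.45
ee_pos: [0.4698, 0.0016, 0.2502]
orientation: [-0.01, -3.139, 0.004]
ft_force: [-0.5, 0.4, 1.2]
finger_gap: 0.443
grasp_force: 0.0
```

```bash
python3 - <<'E'
from h import *
np.set_printoptions(precision=4,suppress=True)
cs={n:cam(n) for n in("scene","side","wrist")}
for n in cs: im=arm.read_camera(n); cv2.imwrite(f"pics/{n}2.png",im[:,:,::-1])
rs=[]
for k in("crank_grip","screw_axis"):
  for n in cs:
    l=arm.landmark_of(n,k)
    if l: print(k,n,l[0]["location"],l[0]["score"],at_z(cs[n],l[0]["location"],.134))
print(go([.4706,.0024,.25]),arm.get_state()["ee_pos"],arm.get_state()["orientation"])
print("expected", proj(cs["wrist"],[.4706,.0024,.134]),proj(cs["wrist"],[.531,-.001,.134]))
E
```

```text
crank_grip scene [300.3, 193.8] 0.58 [0.4688 0.0099 0.134 ]
crank_grip side [262.9, 212.5] 0.56 [0.4624 0.0027 0.134 ]
crank_grip wrist [286.2, 206.3] 0.89 [0.4705 0.0033 0.134 ]
screw_axis scene [272.9, 198.8] 0.74 [ 0.5285 -0.01    0.134 ]
screw_axis side [286.8, 208.9] 0.59 [0.5312 0.0073 0.134 ]
screw_axis wrist [283.2, 279.0] 0.92 [0.5315 0.0007 0.134 ]
(array([ 0.08,  0.01, -0.26]), array([-0.002, -0.009, -0.006])) [0.4714 0.0023 0.2474] [-0.0089 -3.1329  0.0033]
expected [284.9897 206.3772] [281.1246 278.4816]
```

View pics/wrist2.png

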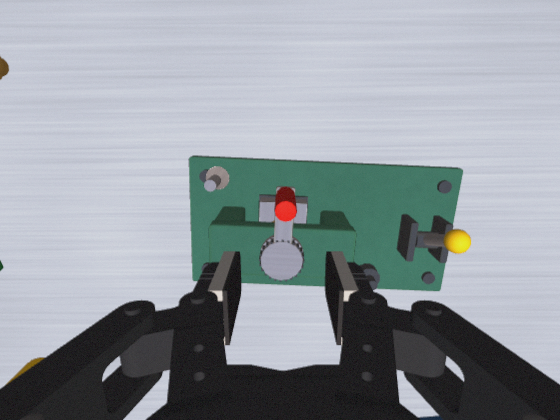

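Call:
carry_out --pt "0.1 0.07 3 0 0 0" --pt "0.1 0.07 6 0 0 0" --pt "0.1 0.07 9 0 0 0" --pt "0.1 0.07 10.5 0 0 0" --pt "0.1 0.07 11.8 0 0 0" --pt "0.1 0.07 11.8 0 0 0"

```text
time_s: 4.4
ee_pos: [0.4664, 0.003, 0.1264]
orientation: [-0.009, -3.127, 0.002]
ft_force: [-0.4, 0.3, -0.3]
finger_gap: 0.447
grasp_force: 0.0
```

Call:
carry_out --pt "0 0 0 0 0 0" --pt "0 0 0 0 0 0" --pt "0 0 0 0 0 0" --pt "0 0 0 0 0 0" --pt "0 0 0 0 0 0" --pt "0 0 0 0 0 0" --gripper 0.0 --grip_force 35

```text
time_s: 4.9
ee_pos: [0.4698, 0.0025, 0.1304]
orientation: [-0.009, -3.135, 0.003]
ft_force: [1.0, 0.2, 0.7]
finger_gap: 0.177
grasp_force: 34.3
```

```bash
python3 - <<'E'
from h import *
np.set_printoptions(precision=4,suppress=True)
for i in range(3):
    s=arm.get_state(); print(s["time_s"],s["ee_pos"],s["ft_force"],s["ft_torque"],s["finger_gap"],s["grasp_force"]); arm.read_camera("side")
E
```

```text
4.9 [0.4698 0.0025 0.1304] [0.9649 0.242  0.7208] [ 0.1196 -0.1667 -0.0271] 0.1768650921892784 34.28451955318451
4.95 [0.4698 0.0026 0.1304] [ 0.7799 -0.0673 -0.1168] [ 0.1136 -0.1093  0.062 ] 0.1783369418792503 34.332979917526245
5.0 [0.4698 0.0025 0.1304] [0.6994 0.3684 0.0649] [ 0.1537 -0.1004  0.0633] 0.17604458281852092 34.382890462875366
```

```bash
cat > circ.py <<'E'
import numpy as np,sys
# shifts (cm, tool x=-X, y=+Y) from handle angle a0 to angles a; offset of 'a' list
a0=float(sys.argv[1]); d=float(sys.argv[2]); n=int(sys.argv[3])
f=lambda a:6*np.array([-np.cos(np.radians(a)),np.sin(np.radians(a))])
print([list(np.round(f(a0-d*(i+1))-f(a0),2)) for i in range(n)])
E
python3 circ.py 177 5 8; python3 circ.py 137 6 8;python3 circ.py 89 6 8
```

```text
[[np.float64(-0.05), np.float64(0.52)], [np.float64(-0.15), np.float64(1.04)], [np.float64(-0.29), np.float64(1.54)], [np.float64(-0.47), np.float64(2.03)], [np.float64(-0.69), np.float64(2.5)], [np.float64(-0.96), np.float64(2.95)], [np.float64(-1.26), np.float64(3.38)], [np.float64(-1.6), np.float64(3.78)]]
[[np.float64(-0.45), np.float64(0.44)], [np.float64(-0.95), np.float64(0.82)], [np.float64(-1.48), np.float64(1.16)], [np.float64(-2.04), np.float64(1.43)], [np.float64(-2.63), np.float64(1.65)], [np.float64(-3.24), np.float64(1.8)], [np.float64(-3.87), np.float64(1.89)], [np.float64(-4.49), np.float64(1.91)]]
[[np.float64(-0.63), np.float64(-0.04)], [np.float64(-1.24), np.float64(-0.15)], [np.float64(-1.85), np.float64(-0.33)], [np.float64(-2.43), np.float64(-0.56)], [np.float64(-2.99), np.float64(-0.86)], [np.float64(-3.51), np.float64(-1.21)], [np.float64(-3.99), np.float64(-1.61)], [np.float64(-4.42), np.float64(-2.06)]]
```

Call:
carry_out --pt "-0.05 0.52 0 0 0 0" --pt "-0.15 1.04 0 0 0 0" --pt "-0.29 1.54 0 0 0 0" --pt "-0.47 2.03 0 0 0 0" --pt "-0.69 2.5 0 0 0 0" --pt "-0.96 2.95 0 0 0 0" --pt "-1.26 3.38 0 0 0 0" --pt "-1.6 3.78 0 0 0 0"

```text
time_s: 5.72
ee_pos: [0.4861, 0.0408, 0.1302]
orientation: [-0.008, -3.135, 0.004]
ft_force: [-0.9, -2.2, 5.9]
finger_gap: 0.178
grasp_force: 35.0
```

```bash
cat > st.py <<'E'
from h import *
np.set_printoptions(precision=4,suppress=True)
F=[]
for i in range(4):
    s=arm.get_state(); F.append(s["ft_force"]); 
    if i<3: arm.read_camera("side")
p=np.array(s["ee_pos"]); F=np.mean(F,0); C=np.array([.5308,0.0])
r=p[:2]-C; a=np.arctan2(r[1],r[0]); er=r/np.linalg.norm(r); cw=np.array([er[1],-er[0]])
print("t",s["time_s"],"p",p,"ang",np.degrees(a),"r",np.linalg.norm(r),"F",F,"Frad",F[:2]@er,"resist",-F[:2]@cw,"gap",s["finger_gap"])
E
python3 st.py
```

```text
t 5.8667 p [0.4867 0.0414 0.1303] ang 136.80319287583413 r 0.060454028163536934 F [ 0.1201 -0.4425  5.0884] Frad -0.3904619638522624 resist 0.24037511643986098 gap 0.1811453077703212
```

Call:
carry_out --pt "-0.45 0.44 0 0 0 0" --pt "-0.95 0.82 0 0 0 0" --pt "-1.48 1.16 0 0 0 0" --pt "-2.04 1.43 0 0 0 0" --pt "-2.63 1.65 0 0 0 0" --pt "-3.24 1.8 0 0 0 0" --pt "-3.87 1.89 0 0 0 0" --pt "-4.49 1.91 0 0 0 0"

```text
time_s: 6.53
ee_pos: [0.5313, 0.0596, 0.1302]
orientation: [-0.008, -3.135, 0.004]
ft_force: [-1.4, -1.5, 8.0]
finger_gap: 0.174
grasp_force: 35.3
```

```bash
python3 st.py; python3 - <<'E'
from h import *
for n in("scene","side"):
    cv2.imwrite(f"pics/{n}3.png",arm.read_camera(n)[:,:,::-1])
E
```

```text
t 6.6833 p [0.5323 0.0596 0.1302] ang 88.51005011146479 r 0.059586795922156946 F [ 0.3601 -0.7976  6.5371] Frad -0.7879466991153826 resist -0.38067142783137214 gap 0.1767609274234308
```

Call:
carry_out --pt "-0.63 -0.04 0 0 0 0" --pt "-1.24 -0.15 0 0 0 0" --pt "-1.85 -0.33 0 0 0 0" --pt "-2.43 -0.56 0 0 0 0"

```text
time_s: 7.12
ee_pos: [0.5554, 0.0539, 0.1302]
orientation: [-0.008, -3.135, 0.003]
ft_force: [-2.2, -1.6, 9.1]
finger_gap: 0.176
grasp_force: 35.5
```

```bash
python3 st.py; python3 circ.py 65 5 4; python3 circ.py 65 6 4
```

```text
t 7.2667 p [0.5564 0.0534 0.1302] ang 64.40117740641814 r 0.059257339089304105 F [-0.438  -1.5319  7.7399] Frad -1.5707950498399326 resist -0.2669324977385484 gap 0.1735009450788246
[[np.float64(-0.46), np.float64(-0.24)], [np.float64(-0.91), np.float64(-0.52)], [np.float64(-1.32), np.float64(-0.84)], [np.float64(-1.71), np.float64(-1.2)]]
[[np.float64(-0.55), np.float64(-0.29)], [np.float64(-1.08), np.float64(-0.65)], [np.float64(-1.56), np.float64(-1.05)], [np.float64(-1.99), np.float64(-1.5)]]
```

Call:
carry_out --pt "-0.46 -0.24 0 0 0 0" --pt "-0.91 -0.52 0 0 0 0" --pt "-1.32 -0.84 0 0 0 0" --pt "-1.71 -1.2 0 0 0 0"

```text
time_s: 7.6
ee_pos: [0.5724, 0.042, 0.1302]
orientation: [-0.008, -3.135, 0.002]
ft_force: [-2.7, -0.2, 9.9]
finger_gap: 0.181
grasp_force: 35.4
```

```bash
python3 st.py; for a in 45 42 39 36 33 30 27 24 21 18 15 12 9 6 3 0 -3 -6 -9 -12 -15; do echo $a `python3 circ.py $a 1.5 2|tr -d 'npfloat64.(' >/dev/null; python3 circ.py $a 1.5 2 | sed 's/np.float64//g'`; done
```

```text
t 7.75 p [0.573  0.0413 0.1302] ang 44.34097026313456 r 0.05905690929695903 F [-1.4302 -1.0418  8.4013] Frad -1.7510288344349538 resist 0.25448345823638696 gap 0.1750936959654231
45 [[(-0.11), (-0.11)], [(-0.22), (-0.23)]]
42 [[(-0.1), (-0.12)], [(-0.2), (-0.24)]]
39 [[(-0.1), (-0.12)], [(-0.19), (-0.25)]]
36 [[(-0.09), (-0.13)], [(-0.18), (-0.26)]]
33 [[(-0.08), (-0.13)], [(-0.16), (-0.27)]]
30 [[(-0.08), (-0.14)], [(-0.15), (-0.28)]]
27 [[(-0.07), (-0.14)], [(-0.14), (-0.28)]]
24 [[(-0.06), (-0.14)], [(-0.12), (-0.29)]]
21 [[(-0.05), (-0.15)], [(-0.1), (-0.3)]]
18 [[(-0.05), (-0.15)], [(-0.09), (-0.3)]]
15 [[(-0.04), (-0.15)], [(-0.07), (-0.31)]]
12 [[(-0.03), (-0.15)], [(-0.06), (-0.31)]]
9 [[(-0.02), (-0.16)], [(-0.04), (-0.31)]]
6 [[(-0.01), (-0.16)], [(-0.02), (-0.31)]]
3 [[(-0.01), (-0.16)], [(-0.01), (-0.31)]]
0 [[(0.0), (-0.16)], [(0.01), (-0.31)]]
-3 [[(0.01), (-0.16)], [(0.02), (-0.31)]]
-6 [[(0.02), (-0.16)], [(0.04), (-0.31)]]
-9 [[(0.03), (-0.15)], [(0.06), (-0.31)]]
-12 [[(0.03), (-0.15)], [(0.07), (-0.31)]]
-15 [[(0.04), (-0.15)], [(0.09), (-0.3)]]
```

Call:
carry_out --pt "-0.22 -0.23 0 0 0 0" --pt "-0.42 -0.47 0 0 0 0" --pt "-0.61 -0.72 0 0 0 0" --pt "-0.61 -0.72 0 0 0 0"

```text
time_s: 8.08
ee_pos: [0.5786, 0.0347, 0.1302]
orientation: [-0.009, -3.135, 0.002]
ft_force: [-1.4, 0.4, 10.1]
finger_gap: 0.177
grasp_force: 35.4
```

Call:
carry_out --pt "-0.09 -0.13 0 0 0 0" --pt "-0.18 -0.26 0 0 0 0" --pt "-0.18 -0.26 0 0 0 0"

```text
time_s: 8.33
ee_pos: [0.5795, 0.0333, 0.1302]
orientation: [-0.007, -3.134, -0.002]
ft_force: [-3.8, 3.4, 10.5]
finger_gap: 0.176
grasp_force: 35.6
```

```bash
python3 st.py
```

```text
t 8.4833 p [0.5794 0.0333 0.1302] ang 34.42956566995939 r 0.058974339748989676 F [-3.2435  3.0938 10.1613] Frad -0.9261211535974267 resist 4.385726080466926 gap 0.17472926422473048
```

Call:
carry_out --pt "-0.03 -0.04 0 0 0 0" --pt "-0.05 -0.08 0 0 0 0" --pt "-0.05 -0.08 0 0 0 0"

```text
time_s: 8.73
ee_pos: [0.5796, 0.0331, 0.1301]
orientation: [-0.007, -3.133, -0.004]
ft_force: [-4.2, 3.7, 12.0]
finger_gap: 0.178
grasp_force: 35.7
```

```bash
python3 st.py
```

```text
t 8.8833 p [0.5796 0.0331 0.1302] ang 34.17127529411892 r 0.05900737567097918 F [-3.9456  4.1802 11.4148] Frad -0.9166016328984479 resist 5.6746669920439174 gap 0.17202241419495648
```

Contact at about 143° from the start: 5.7 N at the handle, ~4.7 N above the drag and purely tangential, so a snug bottoming. A circle fit to the readings puts the axis at (0.5298, -0.0004). Now back off 90°, to a handle angle of about 124.3°.

```bash
sed -i 's/C=np.array(\[.5308,0.0\])/C=np.array([.5298,-.0004])/' st.py; python3 circ.py 32.5 -6 8 | sed 's/np.float64//g'
```

```text
[[(0.36), (0.51)], [(0.78), (0.98)], [(1.24), (1.41)], [(1.75), (1.78)], [(2.29), (2.1)], [(2.86), (2.36)], [(3.46), (2.56)], [(4.07), (2.69)]]
```

Call:
carry_out --pt "0.36 0.51 0 0 0 0" --pt "0.78 0.98 0 0 0 0" --pt "1.24 1.41 0 0 0 0" --pt "1.75 1.78 0 0 0 0" --pt "2.29 2.1 0 0 0 0" --pt "2.86 2.36 0 0 0 0" --pt "3.46 2.56 0 0 0 0" --pt "4.07 2.69 0 0 0 0"

```text
time_s: 9.55
ee_pos: [0.541, 0.0586, 0.1303]
orientation: [-0.008, -3.137, 0.003]
ft_force: [0.5, -1.5, 6.0]
finger_gap: 0.177
grasp_force: 35.2
```

```bash
python3 st.py; python3 circ.py 80.5 -6 7 | sed 's/np.float64//g'
```

```text
t 9.7 p [0.5399 0.0588 0.1302] ang 80.31469692734746 r 0.06001962717398913 F [-0.6691 -0.5425  7.2566] Frad -0.6473480657027139 resist 0.5683359182086538 gap 0.17734247303057957
[[(0.62), (0.07)], [(1.25), (0.08)], [(1.88), (0.02)], [(2.49), (-0.11)], [(3.09), (-0.3)], [(3.67), (-0.55)], [(4.21), (-0.86)]]
```

Call:
carry_out --pt "0.62 0.07 0 0 0 0" --pt "1.25 0.08 0 0 0 0" --pt "1.88 0.02 0 0 0 0" --pt "2.49 -0.11 0 0 0 0" --pt "3.09 -0.3 0 0 0 0" --pt "3.67 -0.55 0 0 0 0" --pt "4.21 -0.86 0 0 0 0" --pt "4.38 -0.97 0 0 0 0"

```text
time_s: 10.37
ee_pos: [0.4959, 0.0491, 0.1303]
orientation: [-0.008, -3.136, 0.001]
ft_force: [-0.3, 1.4, 5.1]
finger_gap: 0.176
grasp_force: 35.1
```

```bash
python3 st.py
```

```text
t 10.5167 p [0.4957 0.049  0.1302] ang 124.59179518301704 r 0.05999502230164019 F [-1.4631  0.8385  6.5802] Frad 1.520908277509926 resist 0.7283706342330079 gap 0.17551561462061768
```

Call:
carry_out --pt "0 0 0 0 0 0" --pt "0 0 0 0 0 0" --pt "0 0 0 0 0 0" --pt "0 0 0 0 0 0" --pt "0 0 -3 0 0 0" --pt "0 0 -6 0 0 0" --pt "0 0 -10 0 0 0" --pt "0 0 -12 0 0 0" --gripper 0.45

```text
time_s: 11.18
ee_pos: [0.498, 0.0486, 0.2531]
orientation: [-0.009, -3.138, 0.003]
ft_force: [2.0, 1.1, 0.1]
finger_gap: 0.449
grasp_force: 0.0
```

```bash
python3 - <<'E'
from h import *
np.set_printoptions(precision=4,suppress=True)
s=arm.get_state();print(s["ee_pos"],s["ft_force"],s["finger_gap"])
cs={n:cam(n) for n in("scene","side","wrist")}
for n in cs: cv2.imwrite(f"pics/{n}4.png",arm.read_camera(n)[:,:,::-1])
for k,z in(("crank_grip",.134),("screw_axis",.134),("lever_knob",.098)):
  for n in cs:
    l=arm.landmark_of(n,k)
    if l: print(k,n,np.round(l[0]["location"],1),round(l[0]["score"],2),at_z(cs[n],l[0]["location"],z))
print(proj(cs["wrist"],[.4957,.049,.134]))
E
```

```text
[0.498  0.0486 0.2531] [2.0396 1.0603 0.064 ] 0.4488335902095552
crank_grip scene [207.5 134.2] 0.64 [ 0.564  -0.2722  0.134 ]
crank_grip side [268.1 200.1] 0.5 [0.483  0.0496 0.134 ]
crank_grip wrist [288.7 199.6] 0.96 [0.4942 0.0524 0.134 ]
screw_axis scene [274.1 203.4] 0.83 [0.5327 0.0024 0.134 ]
screw_axis side [285.6 210.2] 0.63 [0.5271 0.0028 0.134 ]
screw_axis wrist [223.4 238.8] 0.93 [0.5258 0.0009 0.134 ]
lever_knob scene [318.  258.6] 0.8 [0.515  0.1521 0.098 ]
lever_knob side [271.2 182.1] 0.58 [0.5062 0.1629 0.098 ]
lever_knob wrist [406.8 207. ] 0.63 [0.5109 0.1562 0.098 ]
[284.2877 201.5425]
```

View pics/wrist4.png

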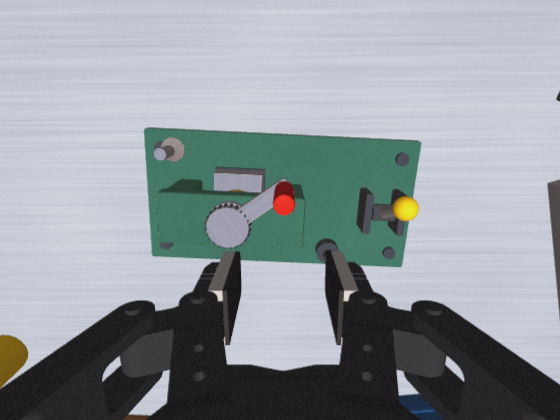

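The wrist picture shows the handle at (285,198) where it was left and the lever ball at (405,208). The finger-side path to the lever is clear. Now the closed gripper goes behind the ball.

Call:
carry_out --pt "0.9 3.5 0 0 0 0" --pt "1.9 7 0 0 0 0" --pt "3 10.8 0 0 0 0" --pt "3.2 10.8 4 0 0 0" --pt "3.2 10.8 8 0 0 0" --pt "3.2 10.8 12 0 0 0" --pt "3.2 10.8 15.4 0 0 0" --pt "3.2 10.8 15.4 0 0 0" --gripper 0

```text
time_s: 12.45
ee_pos: [0.4572, 0.1553, 0.0887]
orientation: [-0.009, -3.12, 0.008]
ft_force: [-1.2, -0.4, -0.1]
finger_gap: 0.003
grasp_force: 0.0
```

```bash
python3 - <<'E'
from h import *
np.set_printoptions(precision=4,suppress=True)
arm.read_camera("side");s=arm.get_state();print(s["ee_pos"],s["orientation"],s["ft_force"],s["finger_gap"])
E
```

```text
[0.4597 0.1556 0.0919] [-0.0089 -3.1242  0.0061] [-0.6094 -0.227  -0.2645] 0.00041833263549408655
```

Call:
carry_out --pt "-1 0 -0.5 0 0 0" --pt "-2 0 -0.6 0 0 0" --pt "-3 0 -0.6 0 0 0" --pt "-4 0 -0.7 0 0 0" --pt "-5 -0.1 -0.7 0 0 0" --pt "-5.8 -0.1 -0.7 0 0 0" --pt "-6.6 -0.1 -0.7 0 0 0" --pt "-7.2 -0.1 -0.7 0 0 0"

```text
time_s: 13.17
ee_pos: [0.5371, 0.1547, 0.1018]
orientation: [-0.01, -3.134, 0.004]
ft_force: [-0.6, -0.6, -1.6]
finger_gap: -0.001
grasp_force: 0.6
```

Call:
carry_out --pt "-0.15 0 0 0 0 0" --pt "-0.3 0 0 0 0 0" --pt "-0.3 0 0 0 0 0"

```text
time_s: 13.42
ee_pos: [0.5379, 0.1547, 0.1014]
orientation: [-0.009, -3.131, 0.004]
ft_force: [-3.5, 0.1, 1.8]
finger_gap: -0.001
grasp_force: 1.7
```

Call:
carry_out --pt "-0.2 0 0 0 0 0" --pt "-0.4 0 0 0 0 0" --pt "-0.4 0 0 0 0 0"

```text
time_s: 13.67
ee_pos: [0.5384, 0.1547, 0.1012]
orientation: [-0.008, -3.125, 0.004]
ft_force: [-11.4, -0.6, 8.7]
finger_gap: -0.001
grasp_force: 5.5
```

The stop is reached: 11 N, stalled at x = 0.538 as predicted. Back off and lift clear.

Call:
carry_out --pt "1 0 0 0 0 0" --pt "2.5 0 0 0 0 0" --pt "4.5 0 0 0 0 0" --pt "5 0 -3 0 0 0" --pt "5 0 -6 0 0 0" --pt "6 0 -10 0 0 0" --pt "7 -2 -13 0 0 0" --pt "7 -4 -16 0 0 0"

```text
time_s: 14.33
ee_pos: [0.4731, 0.1162, 0.2645]
orientation: [-0.005, -3.136, 0.002]
ft_force: [-0.3, -0.2, -0.2]
finger_gap: 0.002
grasp_force: 0.0
```

```bash
python3 - <<'E'
from h import *
np.set_printoptions(precision=4,suppress=True)
arm.read_camera("side")
cs={n:cam(n) for n in("scene","side","wrist")}
for n in cs: cv2.imwrite(f"pics/{n}5.png",arm.read_camera(n)[:,:,::-1])
for k,z in(("crank_grip",.134),("lever_knob",.098)):
  for n in cs:
    l=arm.landmark_of(n,k)
    if l: print(k,n,np.round(l[0]["location"],1),round(l[0]["score"],2),at_z(cs[n],l[0]["location"],z))
print(proj(cs["wrist"],[.4957,.049,.134]),proj(cs["wrist"],[.561,.153,.098]))
E
```

```text
crank_grip scene [302.6 209.4] 0.7 [0.4881 0.0489 0.134 ]
crank_grip side [272.8 199.6] 0.43 [0.4967 0.0497 0.134 ]
lever_knob scene [271.  201.3] 0.64 [ 0.5223 -0.0303  0.098 ]
lever_knob side [286.2 206.9] 0.48 [0.5365 0.0496 0.098 ]
lever_knob wrist [320.5 272.5] 0.55 [0.5642 0.149  0.098 ]
[206.5248 218.7399] [324.6527 269.5482]
```

View pics/wrist5.png

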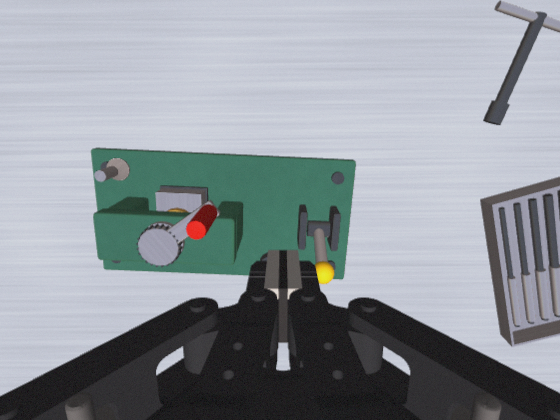

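View pics/scene5.png

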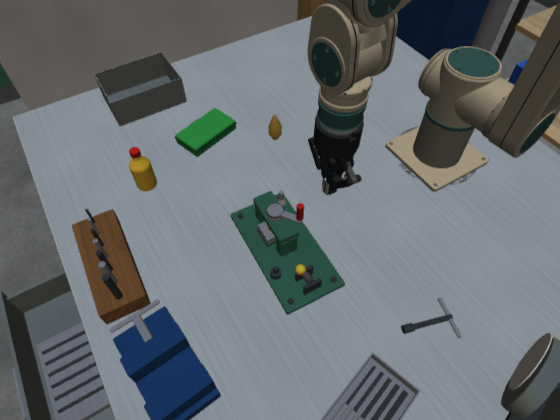

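The lever ball sits at (324,272) in the wrist view, where the locked position projects. The crank handle is where it was left at (203,220), and the bystanders in the scene view have not moved.

```bash
python3 -c "
from station import arm
print(arm.finish_job())"
```

```text
the job is handed in; nothing more can be done
None
```

I bottomed the screw snugly at about 143° of turn (about 4.7 N above the running drag), backed it off about 90.5°, pushed the lock lever to its other stop and released it, and handed the job in with the other things on the table not visibly moved. My earlier camera estimate put contact at about 200°, so I judged the bottoming by the handle force.

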